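Shut the draught shield of the laboratory balance

ROBOT

A 7-joint arm with a two-finger parallel gripper is mounted at the origin on the work surface. World frame = base frame: x ahead of the robot, y to its left, z up, the work surface at z = 0. Lengths are in m, angles in rad, forces in N, time in s.
With the tool pointing down it reaches from about 0.35 to 0.9 m from the base axis. Payload 8.1 kg.
Tool frame: the origin (TCP) lies between the finger pads; the fingertips stand 11 mm ahead of it and the grasp point (between the pads) lies 8 mm behind it; z points along the fingers, y is the line along which they close (so a half turn about z gives the same grasp; the last joint's range is limited). The gripper opens to 92 mm and grips with 3 to 60 N. Pads are 19 mm wide; open, the fingers measure 130 mm over their backs; the gripper's body (75 mm by 190 mm) begins 47 mm behind the grasp point.
Start: joints at [-1.401, 0.434, 0.025, 1.573, -0.012, 1.134, -0.075], TCP at [0.168, 0.602, 0.238] pointing down, gripper open.
Joint ranges: [-2.62, 2.62], [-0.44, 2.09], [-1.27, 1.32], [0.08, 2.57], [-1.32, 4.46], [0.12, 2], [-2.74, 2.74]. Speed limits (rad/s): [2.22, 2.22, 3.01, 3.01, 3.14, 3.14, 3.14].

INTERFACE

Orientations are given as a unit quaternion [x, y, z, w].
In Python, from bench import bot, viewer, spotter gives the robot as it stands.
- The arm moves only by the tool move_arm, never from a script. Its argument "motion" is a list of rows, each a list of 5 numbers: the shift along the tool's x, y, z in mm, then the turn about the tool's z in degrees, then the closure, from 0 (fully open) to 1 (shut). In form: [[tx, ty, tz, spin, claw], ...]. A call has 1 to 20 rows; each row shifts and turns the commanded pose from where the row before left it, along the tool's axes as they then stand; what a row does not reach is not made up. A row lasts 1/12 s, in which the tool goes at most 41.7 mm and 7.16 degrees, less where a joint would pass 70% of its speed; a pose out of reach is approached as far as the arm can. A call is refused whole if a number of a shift passes 41.7 or a number of a turn 7.16, either way. A call with a gripper value outside its range is refused whole. The fingers move at their own pace and stop on an object; "grip_force" is the grip in N (left out, the last holds). Time passes only in rows, so rows that do not move let the fingers close. It gives the time, the measured TCP pose, the force, the opening and the grip force at its end, in the units of the state.
- bot.state(): the state, without advancing time (a new reading comes with each control period).
- viewer.camera(name): name is "scene" or "top" or "wrist"; returns a dict with "image" (400x640x3 uint8, red, green, blue), "intrinsics" (3x3 intrinsics, pixels), "k1" (the pictures are not rectified: a ray, as slopes to the right and down, at radius r is drawn at 1 + k1 r^2 times it, then the intrinsics apply), "extrinsics" (4x4, takes a point from camera to world coordinates); the wrist camera has in their place "T_tool_cam" (4x4, takes a point from camera to tool coordinates, whose origin is the TCP and whose axes are the flange's). Camera axes: x right, y up, looking along -z (the intrinsics and any distortion apply to the point x, -y, -z); pixel columns grow to the right and rows downward; lengths in m; the calibration is good to about 2 mm. A picture is of the moment at which its call begins: read the wrist's pose just before it. There is no depth.
- bot.finish_job(): hands the job in; it is judged then, once.
Trained networks look in a picture, given as the dict that the camera call returned (one of the last four; its "shot" number tells which), for a name from the list of things; names that differ only in an ending like _2 or _b are one class to them, and where a whole thing is asked for, a point or a joint stands for the part that bears it (a point fixed in the world has none). Each returns a list of dicts, best first, with "score" (0 to 1); they miss things now and then, are a little off and sometimes report something else, mostly with a low value. They report only what shows in the picture. A call takes as long as a camera call.
- spotter.search_frame(thing, picture): "at" ([x, y, z] in m, in the coordinates of the camera as it stood for that picture, good to about 4 mm: the middle of the surface that is visible of it).
The state is a dict: "clock": time; "q": joint angles; "qvel": joint speeds; "joint_torque": joint torques, N m; "eef_pos": TCP position; "ee_rot": TCP orientation; "force": force on the tool from outside, world axes, zero at the start; "wrist_torque": the same for the moment, N m; "gripper_width": finger opening in m; "finger_force": force on a finger pad.
Only numpy, scipy, OpenCV 4.12 (cv2) and the standard library are available. Lean on these libraries where they do the work, as an engineer would, in place of code of your own. Each camera call takes 0.05 s, during which the arm holds its last target. There are 200 camera calls.

TASK

The draught shield of the balance has been left open. Push its top cover and both side doors fully shut with the fingertips: only push, do not grip the tabs or anything else. Leave the weight standing on the pan and the things around the balance where they are.

Things in the scene. Friction and masses are not known exactly. Their poses are not given: they have to be found in the camera images.
- balance: Laboratory balance, cream base 320 (x) x 200 (y) x 55 mm, fixed. Origin: centre of its underside, on the table; x to its back, y to its left, z up. Display at the front, x < -0.06; glass chamber x -0.06 to 0.10, top z 0.211, front pane fixed; rear column x 0.10 to 0.16, z to 0.205. Top cover and side doors slide to -x to shut: push their tabs from behind. Front faces the robot, turned up to 0.35 rad.
- lid (a joint): Top cover: horizontal glass pane 165 x 196 x 5 mm, upper face at z = 0.217, sliding along the balance's x axis. 0 = fully shut (forward), grows in metres as it slides back (+x of the balance); travel 0.110, hard stop at either end. Starts 0.04 to 0.10 open; friction about 1.5 N, stays where it is left.
- lid_tab (a point): Centre of the grey grip tab on the top cover: a block 12 mm (balance x) x 50 mm (balance y) x 22 mm (vertical) standing on the cover, 217 to 239 mm above the table. Fixed to the cover; in the balance frame it lies at x = -0.045 + joint value, y = 0, z = 0.228. Axes as the balance's.
- left_door (a joint): Side door: upright glass pane 160 x 4 x 145 mm, metal frame, in the left (+y) side of the balance; slides along the balance's x. 0 = fully shut (forward), grows in m as it slides back (+x of the balance); travel 0.110, hard stop at either end. Starts 0.04 to 0.10 open; friction about 1.5 N, stays where it is left.
- left_tab (a point): Centre of the grey grip tab on the left door: block 12 mm (balance x) x 30 mm (y, standing out from the glass to the left) x 40 mm (vertical, 165 to 205 mm above the table). In the balance frame at x = -0.045 + joint value, y = 0.1155, z = 0.185. The glass's outer face is 15 mm from this point towards the chamber. Axes as the balance's.
- right_door (a joint): Side door: upright glass pane 160 x 4 x 145 mm, metal frame, in the right (-y) side of the balance; slides along the balance's x. 0 = fully shut (forward), grows in m as it slides back (+x of the balance); travel 0.110, hard stop at either end. Starts 0.04 to 0.10 open; friction about 1.5 N, stays where it is left.
- right_tab (a point): Centre of the grey grip tab on the right door: block 12 mm (balance x) x 30 mm (y, standing out from the glass to the right) x 40 mm (vertical, 165 to 205 mm above the table). In the balance frame at x = -0.045 + joint value, y = -0.1155, z = 0.185. The glass's outer face is 15 mm from this point towards the chamber. Axes as the balance's.
- weight: Steel calibration weight, 34 mm across, 52 mm tall, standing on the pan inside the glass chamber (pan 80 mm across, its top 69 mm above the table). Origin at the centre of its underside. To be left alone.
- bobbin: Brown cardboard flanged yarn bobbin, 48 mm across, 85 mm tall, standing upright on the table to the left of the balance, at least 60 mm clear of the door tab. Origin at the centre of its underside. To be left alone.
- jar: Glass sample jar with a white cap, 54 mm across, 75 mm tall, standing on the table to the right of the balance, at least 60 mm clear of the door tab. Origin at the centre of its underside. To be left alone.
- case: Closed wooden weight case 120 x 70 x 35 mm lying on the table in front and to the right of the balance. Origin at the centre of its underside. To be left alone.

How it is judged:
At the end, for the whole second after the job is handed in: The top cover and both side doors are within 4 mm of fully shut and at rest, and the weight stands upright on the pan (value of joint each of lid, left_door, right_door below 0.004 m and velocity of joint each of lid, left_door, right_door below 0.01 m/s and angle between weight's own z axis and vertical below 0.1 rad and z of weight in the frame of balance above 0.06 m); the robot touches nothing.
It fails at once if a grip tab is taken between the fingers ((x of the grasp point in the frame of lid_tab between -0.009 and 0.009 m and y of the grasp point in the frame of lid_tab between -0.02 and 0.02 m and z of the grasp point in the frame of lid_tab between -0.05 and 0.019 m) or (x of the grasp point in the frame of left_tab between -0.009 and 0.009 m and y of the grasp point in the frame of left_tab between -0.012 and 0.012 m and z of the grasp point in the frame of left_tab between -0.05 and 0.028 m) or (x of the grasp point in the frame of right_tab between -0.009 and 0.009 m and y of the grasp point in the frame of right_tab between -0.012 and 0.012 m and z of the grasp point in the frame of right_tab between -0.05 and 0.028 m)).
It fails at once if the weight on the pan is moved by more than 10 mm or lifted (distance of weight from where it was at the start of the episode above 0.01 m).
It fails at once if the bobbin, jar or case is moved by more than 20 mm, lifted or knocked over (distance of any of bobbin, jar, case from where it was at the start of the episode above 0.02 m or angle between any of bobbin, jar, case's own z axis and vertical above 0.4 rad).
It also fails if it takes over 58 s, if anything falls off the work surface, if the arm or the gripper's body presses on something with over 40 N, if the wrist force passes 120 N, or if a joint passes its speed limit or range.

## Working session

There is one attempt and no reset: what is moved stays moved. The work goes in short steps, Python scripts to look and compute and a tool call to move; the robot and the scene stay as the last step left them, time stands still between calls to the robot, and variables do not carry over. Pictures are saved under pics/ and viewed, at most 10 in all, crops included, and the job is handed in when it is done.

Besides the shell and the picture viewer there is one more tool, called after ">>>" by a JSON object that holds its "api" and its "payload", one argument or row to a line. move_arm: Moves the arm, as the interface text tells. Its arguments: {"type":"object","properties":{"motion":{"type":"array","items":{"type":"array","items":{"type":"number"}}},"grip_force":{"type":"number"}},"required":["motion"]}

```bash
mkdir -p pics; python3 - <<'E'
from bench import bot, viewer, spotter
import cv2, numpy as np
s=bot.state(); print(s['clock'],s['eef_pos'],s['ee_rot'],s['force'])
for n in ['scene','top']:
    p=viewer.camera(n); cv2.imwrite(f'pics/{n}0.png',p['image'][:,:,::-1])
    E=np.array(p['extrinsics'])
    print(n,E.round(3).tolist(),np.array(p['intrinsics']).round(1).tolist(),p['k1'])
    for t in ['balance','lid_tab','left_tab','right_tab','weight','bobbin','jar','case']:
        for d in spotter.search_frame(t,p)[:2]:
            print(t,round(d['score'],2),(E@np.r_[d['at'],1])[:3].round(3))
E
```

```text
0.0 [0.16831898 0.60140093 0.23695453] [ 1.35980442e-01  9.90711215e-01 -7.80283253e-04 -9.54627699e-06] [ 0.35072166 -1.05195659 -0.21882258]
scene [[0.606, 0.756, -0.248, 0.339], [-0.796, 0.574, -0.195, -0.125], [-0.005, 0.315, 0.949, 0.911], [0.0, 0.0, 0.0, 1.0]] [[378.0, 0.0, 321.1], [0.0, 378.0, 198.6], [0.0, 0.0, 1.0]] 0.0007063059201915461
balance 0.8 [0.596 0.016 0.203]
lid_tab 0.86 [0.661 0.009 0.217]
left_tab 0.59 [0.593 0.11  0.145]
left_tab 0.39 [ 0.463 -0.216  0.034]
right_tab 0.91 [ 0.623 -0.078  0.191]
bobbin 0.64 [0.603 0.271 0.083]
jar 0.92 [ 0.615 -0.233  0.077]
case 0.78 [ 0.462 -0.219  0.033]
top [[0.029, 0.986, -0.162, 0.395], [-0.999, 0.032, 0.014, 0.045], [0.019, 0.162, 0.987, 1.121], [0.0, 0.0, 0.0, 1.0]] [[397.4, 0.0, 318.1], [0.0, 397.4, 200.5], [0.0, 0.0, 1.0]] -0.05113684560470314
balance 0.45 [ 0.608 -0.09   0.202]
lid_tab 0.69 [0.659 0.022 0.217]
left_tab 0.73 [0.597 0.12  0.2  ]
right_tab 0.64 [0.66  0.015 0.215]
weight 0.47 [0.605 0.011 0.103]
bobbin 0.7 [0.602 0.273 0.079]
jar 0.97 [ 0.619 -0.233  0.075]
case 0.96 [ 0.465 -0.215  0.036]
```

View pics/scene0.png

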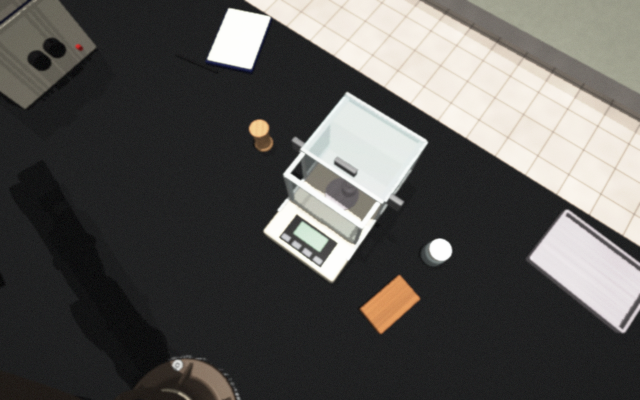

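View pics/top0.png

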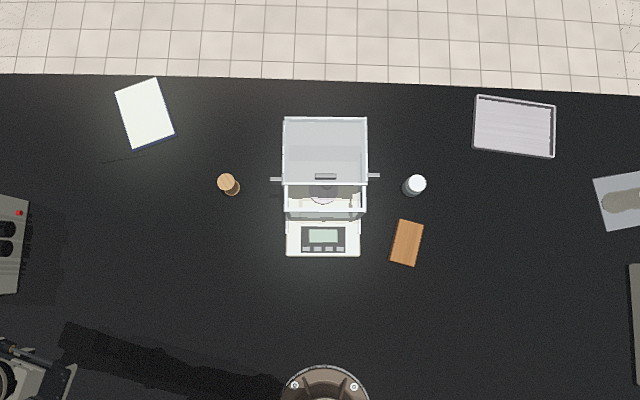

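The scene shows the balance almost square to the robot. In the top view the lid tab is near (326,176), the left tab near (276,179), the right tab near (374,175), and the base's front corners near (286,257) and (359,257). I'll enlarge this for accuracy.

```bash
python3 - <<'E'
import cv2
a=cv2.imread('pics/top0.png')[110:262,262:386]
b=cv2.imread('pics/scene0.png')[90:285,260:430]
a=cv2.resize(a,None,fx=3.9,fy=3.9,interpolation=cv2.INTER_CUBIC)
a=cv2.convertScaleAbs(a,alpha=1.0)
cv2.imwrite('pics/crop.png',a); print(a.shape)
E
```

```text
(593, 484, 3)
```

View pics/crop.png

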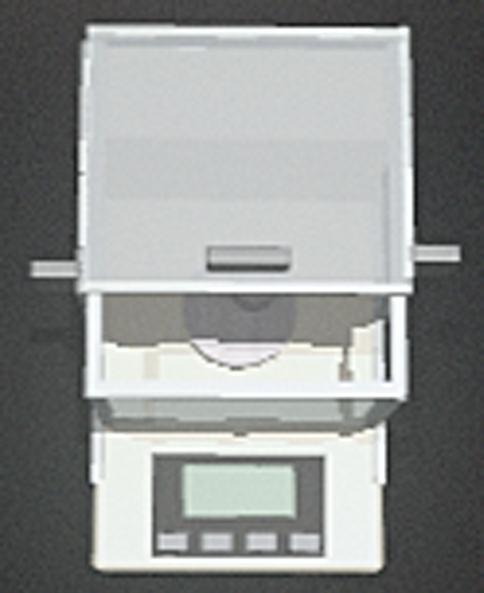

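```bash
cat >h.py <<'E'
import numpy as np
from scipy.optimize import least_squares
def project(p,P):
    E=np.array(p['extrinsics']);K=np.array(p['intrinsics'])
    c=(np.atleast_2d(P)-E[:3,3])@E[:3,:3]
    s=np.c_[c[:,0],-c[:,1]]/-c[:,2:3]
    s=s*(1+p['k1']*(s**2).sum(1,keepdims=True))
    return s@K[:2,:2].T+K[:2,2]
E
python3 - <<'E'
from bench import bot,viewer
from h import *
p=viewer.camera('top')
px=np.array([[248,246],[205,246],[291,246],[30,261],[461,245],[93,568],[383,568],[85,27],[411,27],[80,291],[412,291],[85,396],[408,396]])/3.9+[262,110]
def model(v):
    x,y,t,l,a,b,c=v
    B=np.array([[-.039+l,0,.239],[-.039+l,.025,.239],[-.039+l,-.025,.239],[-.039+a,.1305,.205],[-.039+b,-.1305,.205],[-.16,.1,.055],[-.16,-.1,.055],[c+.165,.098,.217],[c+.165,-.098,.217],[c,.098,.217],[c,-.098,.217],[-.06,.098,.211],[-.06,-.098,.211]])
    R=np.array([[np.cos(t),-np.sin(t)],[np.sin(t),np.cos(t)]])
    return np.c_[B[:,:2]@R.T+[x,y],B[:,2]]
r=least_squares(lambda v:(project(p,model(v))-px).ravel(),[.6,.015,0,.07,.07,.07,0],loss='soft_l1')
print(r.x.round(4)); print((project(p,model(r.x))-px).round(1).tolist()); print(model(r.x)[:7].round(3))
E
```

```text
[0.58   0.0169 0.0288 0.0623 0.0605 0.0717 0.0012]
[[0.1, -0.0], [0.1, -0.1], [0.0, 0.1], [0.0, 0.0], [-0.1, 0.0], [-0.2, 0.5], [0.5, 0.6], [0.3, -0.2], [-1.4, 0.4], [0.5, -0.3], [-0.2, 0.1], [-1.0, -0.6], [0.9, -0.4]]
[[ 0.603  0.018  0.239]
 [ 0.603  0.043  0.239]
 [ 0.604 -0.007  0.239]
 [ 0.598  0.148  0.205]
 [ 0.616 -0.113  0.205]
 [ 0.417  0.112  0.055]
 [ 0.423 -0.088  0.055]]
```

>>> {"api": "move_arm", "payload": {
  "motion": [
    [0,0,0,-5.8,1],
    [0,0,0,-5.8,1],
    [0,0,0,-5.7,1],
    [-22,-23,0,0,1],
    [-22,-23,0,0,1],
    [-22,-23,0,0,1],
    [-22,-23,0,0,1],
    [-22,-23,0,0,1],
    [-22,-23,0,0,1],
    [-22,-23,0,0,1],
    [-22,-23,0,0,1],
    [-22,-23,0,0,1],
    [-22,-23,0,0,1],
    [-22,-23,0,0,1],
    [-22,-23,0,0,1],
    [-22,-23,0,0,1],
    [-22,-23,0,0,1],
    [0,0,0,0,1]
  ]
}}

```text
clock: 2.45
eef_pos: [0.4907, 0.2826, 0.238]
ee_rot: [-0.01, 1.0, -0.001, 0.002]
force: [0.3, -0.7, -0.4]
gripper_width: 0.0006
finger_force: 0.0
```

```bash
cat >>h.py <<'E'
def st(bot):
    from scipy.spatial.transform import Rotation as R
    s=bot.state(); d=np.array(s['eef_pos'])-[.58,.0169,0]
    b=R.from_euler('z',-.0288).apply(d)
    X=R.from_quat(s['ee_rot']).as_matrix()
    print('t',round(s['clock'],2),'bal',(b*1000).round(1),'toolx deg rel -bx',round(np.degrees(np.arctan2(X[1,0],X[0,0])-.0288)%360-180,2),'tz',X[:,2].round(3),'F',np.round(s['force'],1),'w',round(s['gripper_width'],3))
E
python3 -c "
from bench import bot;from h import *
st(bot)"
```

```text
t 2.45 bal [-81.6 268.1 238. ] toolx deg rel -bx -0.48 tz [ 0.003 -0.003 -1.   ] F [ 0.3 -0.7 -0.4] w 0.001
```

>>> {"api": "move_arm", "payload": {
  "motion": [
    [-24,-14,0,0.3,1],
    [-24,-14,0,0.2,1],
    [-24,-14,0,0,1],
    [-24,-14,0,0,1],
    [-24,-14,0,0,1],
    [-22,-22,0,0,1],
    [0,-24,0,0,1],
    [0,-22,0,0,1],
    [0,0,0,0,1],
    [0,0,0,0,1]
  ]
}}

```text
clock: 3.28
eef_pos: [0.6308, 0.1525, 0.2378]
ee_rot: [-0.009, 1.0, -0.0, 0.0]
force: [0.0, 0.7, 0.5]
gripper_width: 0.0007
finger_force: 0.0
```

```bash
python3 -c "
from bench import bot,viewer;from h import *
import cv2
st(bot)
a=viewer.camera('scene')['image'][80:290,230:450,::-1];b=viewer.camera('wrist')['image'][:,:,::-1]
a=cv2.resize(a,(420,400),interpolation=cv2.INTER_CUBIC);b=cv2.resize(b,(380,238))
b=cv2.copyMakeBorder(b,0,162,0,0,cv2.BORDER_CONSTANT)
cv2.imwrite('pics/l1.png',np.hstack([a,b]))"
```

```text
t 3.28 bal [ 54.7 134.1 237.8] toolx deg rel -bx -0.66 tz [ 0. -0. -1.] F [0.  0.7 0.5] w 0.001
```

View pics/l1.png

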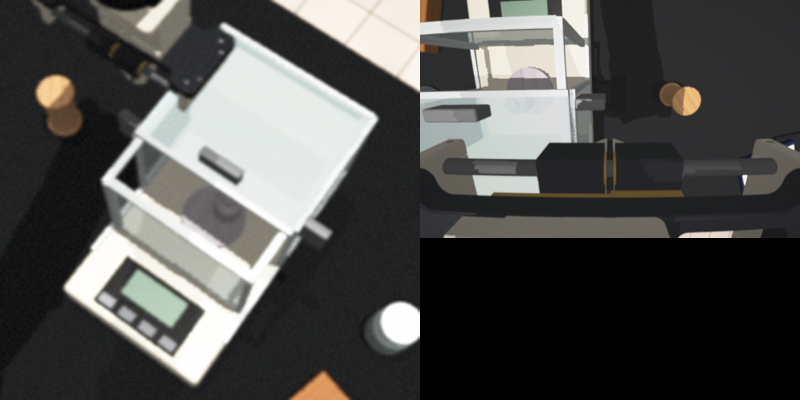

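The finger stands behind and beside the left tab: in the wrist view the tab is at (577–606, 101) and the finger centre at column 610. This agrees with the fit, so I'll shift in 6 mm, lower and push.

>>> {"api": "move_arm", "payload": {
  "motion": [
    [0,-6,0,-0.7,1],
    [0,0,12,0,1],
    [0,0,13,0,1],
    [0,0,12,0,1],
    [0,0,0,0,1],
    [8,0,0,0,1],
    [8,0,0,0,1],
    [8,0,0,0,1],
    [8,0,0,0,1],
    [8,0,0,0,1],
    [0,0,0,0,1]
  ]
}}

```text
clock: 4.3
eef_pos: [0.5891, 0.1471, 0.2014]
ee_rot: [-0.017, 1.0, 0.0, -0.0]
force: [0.2, 0.5, 0.4]
gripper_width: 0.0003
finger_force: 0.0
```

```bash
python3 -c "
from bench import bot;from h import *
st(bot)"
```

```text
t 4.3 bal [ 12.8 129.9 201.4] toolx deg rel -bx 0.24 tz [-0.     0.001 -1.   ] F [0.2 0.5 0.4] w 0.0
```

>>> {"api": "move_arm", "payload": {
  "motion": [
    [7,0,0,0,1],
    [7,0,0,0,1],
    [7,0,0,0,1],
    [7,0,0,0,1],
    [6,0,0,0,1]
  ]
}}

```text
clock: 4.72
eef_pos: [0.5561, 0.1458, 0.2009]
ee_rot: [-0.016, 1.0, 0.0, 0.0]
force: [1.8, 0.9, 1.2]
gripper_width: 0.0004
finger_force: 1.0
```

```bash
python3 -c "
from bench import bot,viewer;from h import *
import cv2
st(bot)
a=viewer.camera('scene')['image'][80:290,230:450,::-1];b=viewer.camera('wrist')['image'][:,:,::-1]
a=cv2.resize(a,(420,400),interpolation=cv2.INTER_CUBIC);b=cv2.resize(b,(380,238))
b=cv2.copyMakeBorder(b,0,162,0,0,cv2.BORDER_CONSTANT)
cv2.imwrite('pics/l2.png',np.hstack([a,b]));st(bot)"
```

```text
t 4.72 bal [-20.2 129.5 200.9] toolx deg rel -bx 0.22 tz [ 0.  0. -1.] F [1.8 0.9 1.2] w 0.0
t 4.82 bal [-21.  129.5 200.7] toolx deg rel -bx 0.24 tz [-0.001 -0.    -1.   ] F [ 1.  -0.6 -0.9] w 0.0
```

View pics/l2.png

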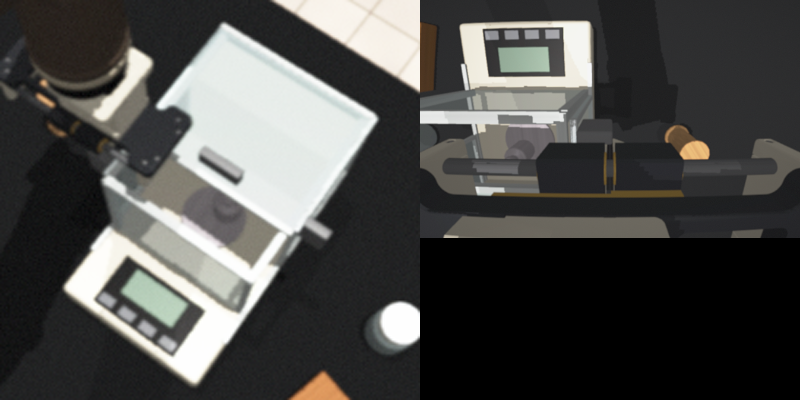

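The finger is pushing the tab (597,130 in the wrist view) and the door has come forward. I'll go on slowly to the stop.

>>> {"api": "move_arm", "payload": {
  "motion": [
    [3,0,0,0,1],
    [3,0,0,0,1],
    [2,0,0,0,1],
    [2,0,0,0,1],
    [1,0,0,0,1],
    [0,0,0,0,1]
  ]
}}

```text
clock: 5.32
eef_pos: [0.5473, 0.1454, 0.2008]
ee_rot: [-0.016, 1.0, 0.0, 0.002]
force: [7.5, 0.3, -4.6]
gripper_width: 0.0003
finger_force: 4.0
```

```bash
python3 -c "
from bench import bot;from h import *
st(bot)"
```

```text
t 5.32 bal [-29.  129.4 200.8] toolx deg rel -bx 0.2 tz [ 0.003  0.    -1.   ] F [ 7.5  0.3 -4.6] w 0.0
```

>>> {"api": "move_arm", "payload": {
  "motion": [
    [2,0,0,0,1],
    [1,0,0,0,1],
    [0,0,0,0,1]
  ]
}}

```text
clock: 5.57
eef_pos: [0.5471, 0.1453, 0.2011]
ee_rot: [-0.016, 1.0, 0.0, 0.004]
force: [18.7, 1.7, -12.7]
gripper_width: 0.0007
finger_force: 9.4
```

```bash
python3 -c "
from bench import bot;from h import *
st(bot)"
```

```text
t 5.57 bal [-29.2 129.3 201.1] toolx deg rel -bx 0.17 tz [ 0.009  0.001 -1.   ] F [ 18.7   1.7 -12.7] w 0.001
```

>>> {"api": "move_arm", "payload": {
  "motion": [
    [-10,0,0,0,1],
    [-10,0,0,0,1],
    [0,0,-24,0,1],
    [0,0,-24,0,1],
    [0,0,-24,0,1],
    [-20,0,0,0,1],
    [-20,-15,0,0,1],
    [-20,-22,0,0,1],
    [-12,-23,0,0,1],
    [0,-23,0,0,1],
    [0,-23,0,0,1],
    [0,-23,0,0,1],
    [0,0,0,0,1],
    [0,0,0,0,1]
  ]
}}

```text
clock: 6.73
eef_pos: [0.6388, 0.0174, 0.2724]
ee_rot: [-0.015, 1.0, -0.0, -0.001]
force: [-0.2, 0.7, 0.8]
gripper_width: 0.0003
finger_force: 0.0
```

```bash
python3 -c "
from bench import bot;from h import *
st(bot)"
```

```text
t 6.73 bal [ 58.8  -1.2 272.4] toolx deg rel -bx 0.03 tz [-0.001 -0.001 -1.   ] F [-0.2  0.7  0.8] w 0.0
```

>>> {"api": "move_arm", "payload": {
  "motion": [
    [0,0,12,0,1],
    [0,0,12,0,1],
    [0,0,12,0,1],
    [0,0,0,0,1],
    [8,0,0,0,1],
    [8,0,0,0,1],
    [8,0,0,0,1],
    [7,0,0,0,1],
    [7,0,0,0,1],
    [7,0,0,0,1],
    [7,0,0,0,1],
    [7,0,0,0,1],
    [7,0,0,0,1],
    [7,0,0,0,1],
    [4,0,0,0,1],
    [0,0,0,0,1]
  ]
}}

```text
clock: 8.07
eef_pos: [0.5607, 0.0166, 0.2366]
ee_rot: [-0.016, 1.0, -0.0, -0.001]
force: [-0.2, 0.7, -0.3]
gripper_width: 0.0008
finger_force: 0.0
```

```bash
python3 -c "
from bench import bot;from h import *
st(bot)"
```

```text
t 8.07 bal [-19.3   0.3 236.6] toolx deg rel -bx 0.21 tz [-0.001 -0.    -1.   ] F [-0.2  0.7 -0.3] w 0.001
```

>>> {"api": "move_arm", "payload": {
  "motion": [
    [3,0,0,0,1],
    [3,0,0,0,1],
    [2,0,0,0,1],
    [2,0,0,0,1],
    [2,0,0,0,1],
    [1,0,0,0,1],
    [0,0,0,0,1]
  ]
}}

```text
clock: 8.65
eef_pos: [0.5508, 0.0164, 0.2369]
ee_rot: [-0.016, 1.0, -0.0, 0.002]
force: [9.1, -0.9, -6.7]
gripper_width: 0.0005
finger_force: 4.7
```

```bash
python3 -c "
from bench import bot;from h import *
st(bot)"
```

```text
t 8.65 bal [-29.2   0.4 236.9] toolx deg rel -bx 0.21 tz [ 0.004 -0.    -1.   ] F [ 9.1 -0.9 -6.7] w 0.0
```

The lid is at its stop. On to the right door.

>>> {"api": "move_arm", "payload": {
  "motion": [
    [-10,0,0,0,1],
    [-10,0,0,0,1],
    [0,0,-18,0,1],
    [0,0,-18,0,1],
    [-20,0,0,0,1],
    [-20,-15,0,0,1],
    [-20,-22,0,0,1],
    [-20,-23,0,0,1],
    [0,-23,0,0,1],
    [0,-23,0,0,1],
    [0,-23,0,0,1],
    [0,0,0,0,1],
    [0,0,0,0,1]
  ]
}}

```text
clock: 9.73
eef_pos: [0.6531, -0.1112, 0.2722]
ee_rot: [-0.015, 1.0, -0.0, -0.001]
force: [0.3, 0.7, -1.3]
gripper_width: 0.0006
finger_force: 0.0
```

```bash
python3 -c "
from bench import bot,viewer;from h import *
import cv2
st(bot)
a=viewer.camera('scene')['image'][80:290,230:450,::-1];b=viewer.camera('wrist')['image'][:,:,::-1]
a=cv2.resize(a,(420,400),interpolation=cv2.INTER_CUBIC);b=cv2.resize(b,(380,238))
b=cv2.copyMakeBorder(b,0,162,0,0,cv2.BORDER_CONSTANT)
cv2.imwrite('pics/r1.png',np.hstack([a,b]))"
```

```text
t 9.73 bal [  69.4 -130.2  272.2] toolx deg rel -bx 0.04 tz [-0.001 -0.001 -1.   ] F [ 0.3  0.7 -1.3] w 0.001
```

View pics/r1.png

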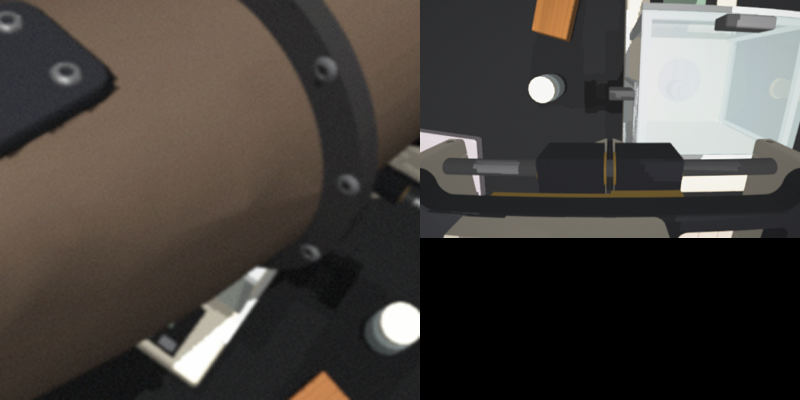

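The right tab is at (609–635, 94) in the wrist view, ahead of the finger (column 610), as expected, and the jar is well clear. I'll lower and push.

>>> {"api": "move_arm", "payload": {
  "motion": [
    [0,1,18,0,1],
    [0,0,18,0,1],
    [0,0,18,0,1],
    [0,0,17,0,1],
    [0,0,0,0,1],
    [8,0,0,0,1],
    [8,0,0,0,1],
    [8,0,0,0,1],
    [7,0,0,0,1],
    [7,0,0,0,1],
    [7,0,0,0,1],
    [7,0,0,0,1],
    [7,0,0,0,1],
    [7,0,0,0,1],
    [7,0,0,0,1],
    [7,0,0,0,1],
    [5,0,0,0,1],
    [0,0,0,0,1]
  ]
}}

```text
clock: 11.33
eef_pos: [0.5666, -0.1112, 0.2016]
ee_rot: [-0.016, 1.0, 0.0, -0.001]
force: [-0.3, -0.7, -0.5]
gripper_width: 0.0005
finger_force: 0.0
```

```bash
python3 -c "
from bench import bot;from h import *
st(bot)"
```

```text
t 11.33 bal [ -17.1 -127.7  201.6] toolx deg rel -bx 0.19 tz [-0.001  0.    -1.   ] F [-0.3 -0.7 -0.5] w 0.001
```

>>> {"api": "move_arm", "payload": {
  "motion": [
    [3,0,0,0,1],
    [3,0,0,0,1],
    [3,0,0,0,1],
    [2,0,0,0,1],
    [2,0,0,0,1],
    [2,0,0,0,1],
    [0,0,0,0,1]
  ]
}}

```text
clock: 11.92
eef_pos: [0.5541, -0.1114, 0.2019]
ee_rot: [-0.016, 1.0, -0.0, 0.001]
force: [6.1, 0.5, -3.9]
gripper_width: 0.0
finger_force: 3.0
```

```bash
python3 -c "
from bench import bot;from h import *
st(bot)"
```

```text
t 11.92 bal [ -29.6 -127.5  201.9] toolx deg rel -bx 0.22 tz [ 0.002 -0.    -1.   ] F [ 6.1  0.5 -3.9] w 0.0
```

At the stop. I'll back off, rise, move clear to the rear right and look.

>>> {"api": "move_arm", "payload": {
  "motion": [
    [1,0,0,0,1],
    [-10,0,0,0,1],
    [-10,0,0,0,1],
    [0,0,-25,0,1],
    [0,0,-25,0,1],
    [0,0,-25,0,1],
    [0,0,-25,0,1],
    [0,-25,0,0,1],
    [0,-25,0,0,1],
    [0,-25,0,0,1],
    [0,-25,0,0,1],
    [0,-25,0,0,1],
    [0,-25,0,0,1],
    [0,-25,0,0,1],
    [0,-25,0,0,1],
    [0,0,0,0,1],
    [0,0,0,0,1]
  ]
}}

```text
clock: 13.33
eef_pos: [0.5782, -0.3125, 0.3011]
ee_rot: [-0.015, 1.0, -0.0, -0.001]
force: [0.3, 0.2, 0.5]
gripper_width: 0.0003
finger_force: 0.0
```

```bash
python3 -c "
from bench import bot,viewer;from h import *
import cv2
st(bot)
p=viewer.camera('top');a=p['image'][100:270,190:450,::-1]
cv2.imwrite('pics/f.png',cv2.resize(a,None,fx=3,fy=3,interpolation=cv2.INTER_CUBIC))
t=.0288;c,s=np.cos(t),np.sin(t)
B=np.array([[-.039,0,.239],[-.039,.1305,.205],[-.039,-.1305,.205]])
W=B@np.array([[c,-s,0],[s,c,0],[0,0,1]]).T+[.58,.0169,0]
print(((project(p,W)-[190,100])*3).round(1))"
```

```text
t 13.33 bal [ -11.2 -329.2  301.1] toolx deg rel -bx 0.06 tz [-0.002 -0.    -1.   ] F [0.3 0.2 0.5] w 0.0
[[407.1 300.3]
 [237.5 306.8]
 [572.4 307.9]]
```

View pics/f.png

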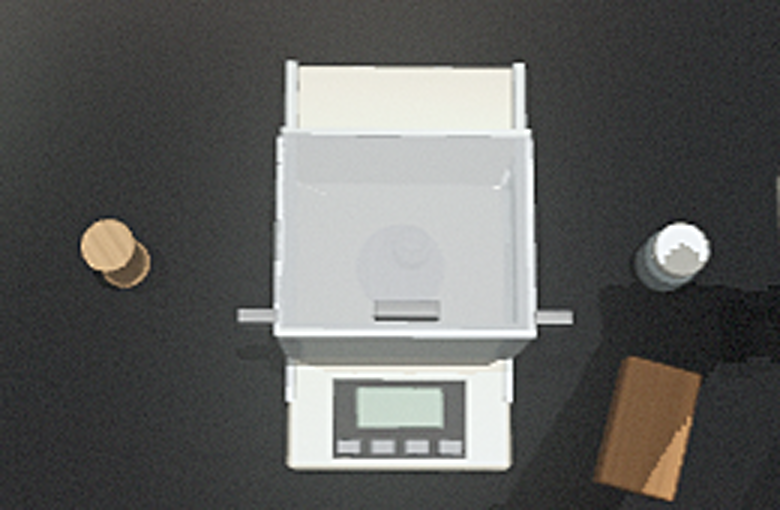

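The picture shows all three closed. The tabs' back edges are at (407,300), (238,308) and (572,309), within about a pixel of the shut prediction. The weight is still on the pan, and the bobbin, jar and case look undisturbed.

```bash
python3 -c "
from bench import bot
print(bot.finish_job())"
```

```text
the job is handed in; nothing more can be done
None
```

The top cover and both side doors were pushed to their stops with the closed fingertips. The final top view shows them shut, with the weight on the pan and the bobbin, jar and case undisturbed; the job was handed in at about 13 s, but no verdict came back.

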